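# Raise the pour-over arm to its marker ring, squeeze its cam lever shut and keep hold

### The arm

A 6-joint arm with a two-finger parallel gripper is mounted at the origin on a cart in front of the work surface, level with it; the furniture and walls round the work are solid. World frame = base frame: x ahead of the robot, y to its left, z up, the work surface at z = 0. Lengths are in m, angles in rad, forces in N, time in s.
With the tool pointing down it reaches from about 0.35 to 0.975 m from the base axis. Payload 4.9 kg.
Tool frame: the origin (TCP) lies on the front face of the gripper's body, between the roots of the fingers; the fingertips stand ctrl.tip_extent ahead of it and the grasp point (between the pads) lies 54 mm ahead of it (ctrl.tip_extent is the distance from the TCP to the fingertips, in m); z points along the fingers, y is the line along which they close (so a half turn about z gives the same grasp; the last joint's range is limited). The gripper opens to 85 mm and grips with 20 to 120 N. Pads are 22 mm wide; open, the fingers measure 114 mm over their backs; the gripper's body (76 mm by 85 mm) begins 54 mm behind the grasp point. The pads swing forward as they close: fully open they stand 13 mm farther back than shut.
Start: joints at [1.01, 0.053, 1.613, -0, 1.476, -0.119], TCP at [0.267, 0.565, 0.304] pointing down, gripper open.
Joint ranges: [-3.01, 3.01], [-1.01, 2.22], [0.06, 2.58], [-1.02, 4.17], [0.09, 2.62], [-3.14, 3.14]. Speed limits (rad/s): [2.57, 2.57, 3.14, 3.14, 3.14, 3.14].

### API

Orientations are given as a rotation vector (axis times angle).
In Python, from station import ctrl gives the robot as it stands.
- The arm moves only by the tool apply_moves, never from a script. Its argument "rows" is one flat list of numbers, 6 for each row, row after row: the shift along the tool's x, y, z normalised to -1 to 1, where 1 is 0.6 m, then the turn, a rotation vector about the tool's x, y, z normalised to -1 to 1, where 1 is 90 degrees. A call has 1 to 20 rows; each row is the pose to reach, as a shift and turn from the pose commanded when the call began, along the tool's axes at that moment; what a row does not reach only later rows make up. A row lasts 1/10 s, in which the tool goes at most 50 mm and 8.59 degrees, less where a joint would pass 70% of its speed; a pose out of reach is approached as far as the arm can. A call with a number of a shift or a turn outside -1 to 1 is refused whole. A call with a gripper value outside its range is refused whole. "grip" is the opening, from 0 (shut) to 1 (fully open), set as the call begins (left out, the last holds). The fingers move at their own pace and stop on an object; "grip_force" is the grip in N (left out, the last holds). Time passes only in rows, so rows that repeat a pose let the fingers close. It gives the time, the measured TCP pose, the force, the opening and the grip force at its end, in the units of the state.
- ctrl.get_obs(): the state, without advancing time (a new reading comes with each control period).
- ctrl.get_image(name): name is "scene" or "top" or "wrist"; returns (picture, depth): 480x640x3 uint8, blue, green, red; 480x640 float32, m along the optical axis (not along the pixel's ray), 0 where there is no reading.
- ctrl.camera_model(name): a dict with "mtx" (3x3 intrinsics, pixels), "k1" (the pictures are not rectified: a ray, as slopes to the right and down, at radius r is drawn at 1 + k1 r^2 times it, then the intrinsics apply), "R" (3x3) and "t" (3): a world point X has camera coordinates R X + t; the wrist camera has in their place "tool_from_camera" (4x4, takes a point from camera to tool coordinates, whose origin is the TCP and whose axes are the flange's). Camera axes: x right, y down, z forward; pixel columns grow to the right and rows downward; lengths in m; the calibration is good to about 2 mm. A picture is of the moment at which its call begins: read the wrist's pose just before it. camera_model takes no time and is no camera call.
- ctrl.finish_job(): hands the job in; it is judged then, once.
The state is a dict: "t": time; "q": joint angles; "dq": joint speeds; "effort": joint torques, N m; "tool_pos": TCP position; "tool_rot": TCP orientation; "contact_force": force on the tool from outside, world axes, zero at the start; "wrist_torque": the same for the moment, N m; "opening": finger opening in m; "grip_force": force on a finger pad.
Only numpy, scipy, OpenCV 4.12 (cv2) and the standard library are available. Lean on these libraries where they do the work, as an engineer would, in place of code of your own. Each camera call takes 0.05 s, during which the arm holds its last target. There are 200 camera calls.

### The job

The dripper on the pour-over coffee stand hangs too low for a cup: take hold of the squeeze handle of its sliding arm, grip bar and open cam lever together, so lightly that the lever stays open, and raise the arm up the post until the top of its collar just meets the rubber marker ring, without pushing the ring along. Pause there with the lever still open, then, holding the arm at the ring, squeeze the cam lever fully shut against the grip bar so that it clamps; finish still holding bar and lever squeezed together, not letting go. Do not knock the cup, the glass or the jar.

Things in the scene. Friction and masses are not known exactly. Their poses are not given: they have to be found in the camera images.
- stand: pour-over coffee stand, fixed: wooden base 225 x 150 mm, top at z = 22 mm, with a round drip tray; upright steel post, 16 mm diameter, up to z = 260 mm. Origin on the post's axis at worktop level; z up, +x towards dripper and tray (base from x = -50 to +175 mm), -x towards the squeeze handle (roughly towards the robot), +y the side to which the lever opens
- dripper_arm: sliding arm, about 0.3 kg: collar (33 mm wide, 36 mm high) round the post, dripper cone on its +x side, squeeze handle on its -x side. Slides up and down the post, cannot turn; with the lever open it sinks when let go. Starts at rest at the bottom, origin 105 mm above the worktop. Origin on the post's axis at mid height of collar, bar and lever; axes as the stand
- collar_top (a point): centre of the collar's top edge, on the post's axis, 18 mm above the origin of dripper_arm
- bar_pinch (a point): place to press on the outer face (looking to -y) of the grip bar, the fixed half of the squeeze handle: a flat aluminium bar 9 mm thick, 22 mm high, rigid with the arm, pointing to -x, from 22 to 100 mm from the post's axis. The point lies 68 mm from the post's axis, at the bar's mid height, and moves with the arm; the bar cannot give sideways
- cam_lever (a joint): angle of the cam lever on its upright pin: 0 = fully shut, parallel to the bar; 0.62 rad = wide open, swung out to +y; starts at 0.45 to 0.58. Stiff, stays where left: moving it takes 11 N at 55 mm from the pin. So a pinch of 4 to 6 N across bar and lever carries the arm with the lever open, and 20 to 25 N shuts it. Below 0.4 its cam begins to press on the post; shut, it locks the arm
- lever_pinch (a point): on the cam lever's outer face (5 mm outside the line through its pin), 47.5 mm along from the pin, at mid height. Blade 8 mm thick, 22 mm high, end 87 mm from the pin, which lies 20.5 mm to -x and 8 mm to +y of the post's axis. Shut, bar and lever are 26.5 mm wide together; open, 50 to 63: as it shuts, their middle moves up to 18 mm towards the bar and evenly closing fingers must follow it
- ring_underside (a point): centre of the underside of the black rubber marker ring (25 mm diameter, 5 mm high) on the post above the collar, 35 to 90 mm above the collar's top at the start; it marks the height for the collar's top edge. It sits tight, but the collar can push it along (6 N)
- espresso_cup: striped espresso cup, 60 mm across, 49 mm high, standing on the worktop beside the stand; origin at its underside; leave it alone
- shot_glass: small glass, 49 mm across, 62 mm high, beside the stand; origin at its underside; leave it alone
- honey_jar: honey jar with a white lid, 62 mm across, 103 mm high, beside the stand; origin at its underside; leave it alone

How it is judged:
By the outcome, as a careful person would: the job done as asked, in the order asked, and still so for the second after the job is handed in, while the arm keeps its last pose, push and grip.
It also fails if it takes over 40 s, if anything falls off the work surface, if the arm or the gripper's body presses on something with over 40 N, if the wrist force passes 120 N, or if a joint passes its speed limit or range.

## Working session

There is one attempt and no reset: what is moved stays moved. The work goes in short steps, Python scripts to look and compute and a tool call to move; the robot and the scene stay as the last step left them, time stands still between calls to the robot, and variables do not carry over. Pictures are saved under pics/ and viewed, at most 10 in all, crops included, and the job is handed in when it is done.

Besides the shell and the picture viewer there is one more tool, called after "Emit:" as name(argument=value, ...) on one line, values as JSON. apply_moves: Moves the arm, as the interface text tells. Its arguments: {"type":"object","properties":{"rows":{"type":"array","items":{"type":"number"}},"grip":{"type":"number"},"grip_force":{"type":"number"}},"required":["rows"]}

```bash
ls; mkdir -p pics; python3 - <<'E'
from station import ctrl
import cv2,numpy as np
o=ctrl.get_obs()
print(o, ctrl.tip_extent)
for n in("scene","top"):
    im,d=ctrl.get_image(n); cv2.imwrite(f"pics/{n}0.png",im); np.save(f"pics/{n}0.npy",d)
    print(n,ctrl.camera_model(n))
print(ctrl.camera_model("wrist"))
E
```

```text
pics
{'t': 0.0, 'q': array([ 1.00998916e+00,  5.33557885e-02,  1.61433626e+00, -1.56095843e-05,
        1.47600267e+00, -1.18996988e-01]), 'dq': array([ 1.61973999e-04, -5.28931068e-05, -2.40037130e-04,  7.65093856e-04,
       -3.66423770e-03, -1.61221537e-04]), 'effort': array([ 4.31338515e-05, -3.93678832e+01, -3.70174992e+01, -1.40791076e-04,
        7.00020013e-03, -5.83459084e-06]), 'tool_pos': array([0.26697326, 0.56456796, 0.30263829]), 'tool_rot': array([-0.68821021, -3.06457999,  0.00312046]), 'contact_force': array([-0.43139404, -0.29285912, -0.08030152]), 'wrist_torque': array([ 0.05369679, -0.04323978,  0.01993549]), 'grip_force': 0.0, 'opening': 0.08513433645778323} 0.0726
scene {'mtx': array([[564.48294336,   0.        , 319.89263866],
       [  0.        , 564.48294336, 245.24860445],
       [  0.        ,   0.        ,   1.        ]]), 'k1': 0.04694514753615555, 'R': array([[ 0.5692904 , -0.82203421,  0.01296917],
       [-0.41908254, -0.30373018, -0.85563883],
       [ 0.70730352,  0.48167181, -0.51741086]]), 't': array([-0.36858589,  0.35548561,  0.52017094])}
top {
[... 243 characters left out ...]
       [-0.9895106 ,  0.0183408 , -0.14329124],
       [ 0.14363367,  0.01895241, -0.98944943]]), 't': array([0.01611791, 0.66491717, 0.87704701])}
{'mtx': array([[431.68296683,   0.        , 315.54011666],
       [  0.        , 431.68296683, 246.80152041],
       [  0.        ,   0.        ,   1.        ]]), 'k1': -0.07341191233076359, 'tool_from_camera': array([[-8.50233204e-04, -9.61296881e-01, -2.75513309e-01,
         7.03600662e-02],
       [ 9.99999441e-01, -6.44158411e-04, -8.38454075e-04,
         3.81839495e-04],
       [ 6.28529071e-04, -2.75513868e-01,  9.61296891e-01,
        -6.89422625e-02],
       [ 0.00000000e+00,  0.00000000e+00,  0.00000000e+00,
         1.00000000e+00]])}
```

View pics/scene0.png

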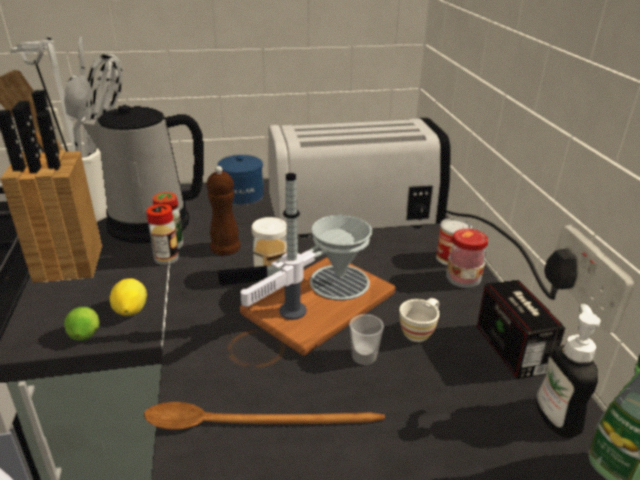

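View pics/top0.png

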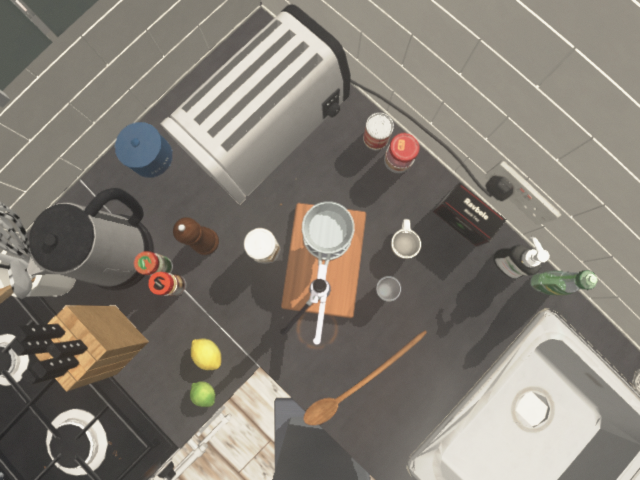

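```bash
python3 - <<'E'
import cv2,numpy as np
a=cv2.imread("pics/scene0.png")[165:330,205:385]; b=cv2.imread("pics/top0.png")[195:355,240:420]
a=cv2.convertScaleAbs(cv2.resize(a,None,fx=4.4,fy=3.6,interpolation=cv2.INTER_CUBIC)[:594,:792],alpha=1.3,beta=15)
b=cv2.convertScaleAbs(cv2.resize(b,None,fx=3.7,fy=3.7,interpolation=cv2.INTER_CUBIC),alpha=1.4,beta=30)
print(a.shape,b.shape)
cv2.imwrite("pics/a.png",a);cv2.imwrite("pics/b.png",b)
E
```

```text
(594, 792, 3) (592, 666, 3)
```

View pics/a.png

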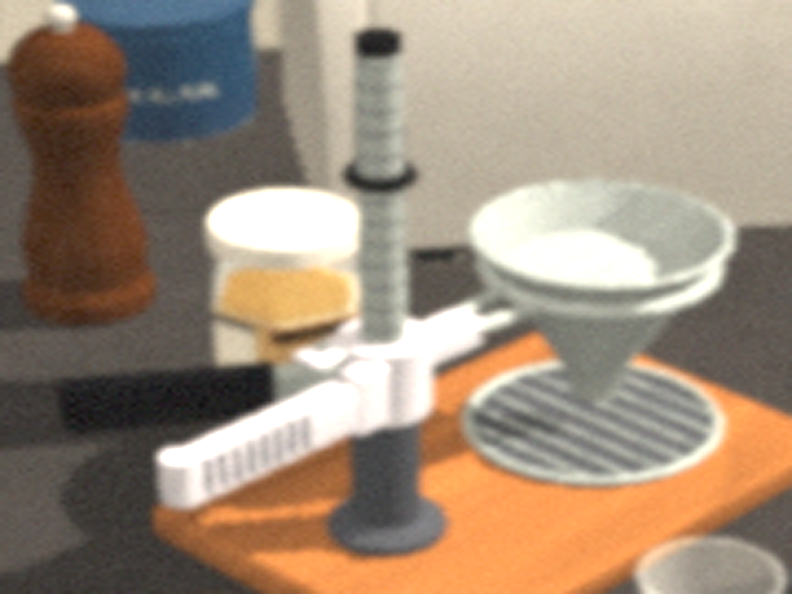

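View pics/b.png

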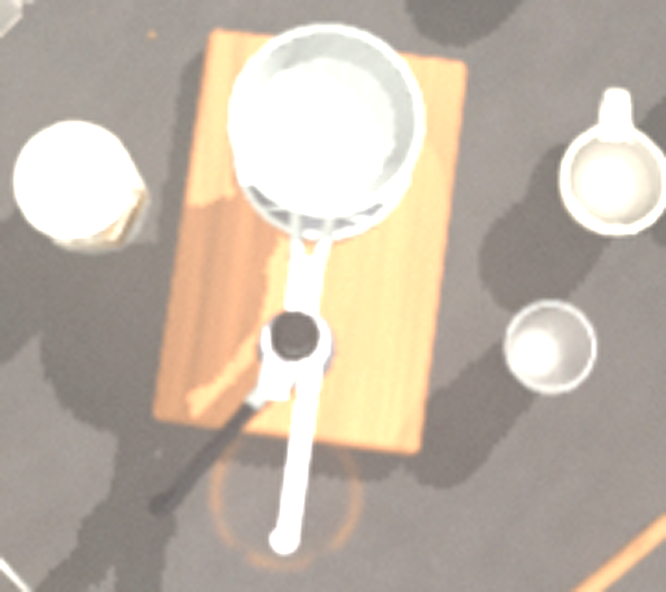

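```bash
cat > h.py <<'E'
import cv2,numpy as np
from scipy.optimize import least_squares
def und(c,uv):
    M=c["mtx"];p=[(uv[0]-M[0,2])/M[0,0],(uv[1]-M[1,2])/M[1,1]]
    return cv2.undistortPoints(np.array([[uv]],float),M,np.array([c["k1"],0,0,0.]))[0,0]
def onz(c,uv,z):
    d=c["R"].T@np.append(und(c,uv),1); o=-c["R"].T@c["t"]; return o+d*(z-o[2])/d[2]
def proj(c,X):
    return cv2.projectPoints(np.array([X],float),cv2.Rodrigues(c["R"])[0],c["t"],c["mtx"],np.array([c["k1"],0,0,0.]))[0][0,0]
E
python3 - <<'E'
from station import ctrl
from h import *
T=ctrl.camera_model("top");S=ctrl.camera_model("scene")
tc=lambda x,y:(240+x/3.7-.37,195+y/3.7-.37)
sc=lambda x,y:(205+x/4.4-.39,165+y/3.6-.36)
C=np.array([onz(T,tc(*p),.022)[:2] for p in[(212,28),(466,63),(420,452),(155,417)]])
L=np.array([(.175,.075),(.175,-.075),(-.05,-.075),(-.05,.075)])
f=lambda v:(L@np.array([[np.cos(v[2]),np.sin(v[2])],[-np.sin(v[2]),np.cos(v[2])]])+v[:2]-C).ravel()
r=least_squares(f,[.5,0,0]);print("pose",r.x,"res mm",(r.fun*1e3).round(1))
print("post top T",onz(T,tc(294,332),.26),"S",onz(S,sc(379,38),.26))
th=r.x[2];R=np.array([[np.cos(th),-np.sin(th)],[np.sin(th),np.cos(th)]])
for n,p,z in(("barend",(285,548),.116),("levend",(158,508),.116),("lev root",(262,397),.116)):
    print(n,R.T@(onz(T,tc(*p),z)[:2]-r.x[:2]))
for n,p,z in(("jar",(75,182),.103),("glass",(550,348),.062),("cup",(614,180),.049)):
    print(n,R.T@(onz(T,tc(*p),z)[:2]-r.x[:2]))
x,y=r.x[:2]
for z in(.26,.25,.22,.21,.2,.19,.18,.123,.0): 
    u=proj(S,(x,y,z));print(z,((u[0]-205+.39)*4.4).round(),((u[1]-165+.36)*3.6).round(1))
E
```

```text
pose [ 0.56146763 -0.00814189 -0.150643  ] res mm [ 1.2  1.5  1.9 -2.1 -2.1 -0.5 -1.1  1.2]
post top T [ 0.56067691 -0.00748671  0.26      ] S [ 0.5544406  -0.01185356  0.26      ]
barend [-0.10182848 -0.00737776]
levend [-0.09106682  0.05784612]
lev root [-0.02958392  0.01399831]
jar [0.06668964 0.12536536]
glass [ 0.01641737 -0.13333761]
cup [ 0.11281137 -0.15964073]
0.26 383.0 29.5
0.25 384.0 53.5
0.22 385.0 123.4
0.21 385.0 146.1
0.2 386.0 168.5
0.19 386.0 190.7
0.18 386.0 212.5
0.123 388.0 331.8
0.0 392.0 563.3
```

```bash
cat >> h.py <<'E'
from scipy.spatial.transform import Rotation as Ro
P=np.array([.5612,-.0078]);TH=-.1506
def world(sx,sy):  # stand -> world xy
    c,s=np.cos(TH),np.sin(TH);return P+[c*sx-s*sy,s*sx+c*sy]
def Rdes():
    c,s=np.cos(TH),np.sin(TH);return np.array([[-c,s,0],[-s,-c,0],[0,0,-1.]]) if 0 else np.column_stack([(-c,-s,0),(-s,c,0),(0,0,-1)])
def rel(o,sx,sy,z,turn=True):
    R=Ro.from_rotvec(o["tool_rot"]).as_matrix();w=np.append(world(sx,sy),z)
    return np.r_[R.T@(w-o["tool_pos"])/.6, Ro.from_matrix(R.T@Rdes()).as_rotvec()/(np.pi/2)].round(4)
def stand(p):
    c,s=np.cos(TH),np.sin(TH);d=np.asarray(p)[:2]-P;return np.r_[c*d[0]+s*d[1],-s*d[0]+c*d[1],p[2]]
E
python3 - <<'E'
from station import ctrl
from h import *
o=ctrl.get_obs();T=ctrl.camera_model("top");d=np.load("pics/top0.npy")
v,u=np.mgrid[0:480:4,0:640:4];q=np.column_stack([u.ravel(),v.ravel()]).astype(float)
n=cv2.undistortPoints(q[:,None],T["mtx"],np.array([T["k1"],0,0,0.]))[:,0];D=d[v,u].ravel();k=D>0
X=(np.c_[n,np.ones(len(n))]*D[:,None]-T["t"])@T["R"];X=X[k]
for y in np.arange(0,.6,.06):
    print(round(y,2),[ (round(X[m][:,2].max(),2) if (m:=(abs(X[:,1]-y-.03)<.03)&(abs(X[:,0]-x)<.03)).any() else None) for x in np.arange(.15,.7,.06)])
R=Ro.from_rotvec(o["tool_rot"]).as_matrix()
print(R.round(3),stand(o["tool_pos"]))
print("W1",R.T@(np.array([.29,.33,.33])-o["tool_pos"])/.6)
print("W2",rel(o,-.075,.015,.28))
E
```

```text
0.0 [None, None, np.float64(0.02), np.float64(0.01), np.float64(0.0), np.float64(0.12), np.float64(0.12), np.float64(0.12), np.float64(0.13), np.float64(0.13)]
0.06 [np.float64(-0.79), None, None, np.float64(0.0), np.float64(0.0), np.float64(0.0), np.float64(0.11), np.float64(0.02), np.float64(0.11), np.float64(0.11)]
0.12 [np.float64(-0.79), np.float64(-0.89), None, np.float64(0.0), np.float64(0.01), np.float64(0.0), np.float64(0.0), np.float64(0.0), np.float64(0.11), np.float64(0.1)]
0.18 [np.float64(-0.89), np.float64(-0.89), np.float64(-0.0), np.float64(0.05), np.float64(0.05), np.float64(0.06), np.float64(0.0), np.float64(0.0), np.float64(0.16), np.float64(0.71)]
0.24 [np.float64(-0.17), np.float64(-0.0), np.float64(0.0), np.float64(0.05), np.float64(0.04), np.float64(0.06), np.float64(0.01), np.float64(0.11), np.float64(0.16), np.float64(0.17)]
0.3 [np.float64(-0.01), np.float64(0.04), np.float64(0.04), np.float64(0.01), np.float64(0.0), np.float64(0.16), np.float64(0.0), np.float64(0.11), np.float64(0.11), np.float64(0.23)]
0.36 [np.float64(-0.0), np.float64(0.04), np.float64(
[... 194 characters left out ...]
float64(0.04), np.float64(0.3), np.float64(0.31), np.float64(0.31), np.float64(0.32), np.float64(0.29), np.float64(0.24)]
0.48 [np.float64(0.0), np.float64(0.04), np.float64(0.25), np.float64(0.0), np.float64(-0.01), np.float64(0.2), np.float64(0.0), np.float64(0.23), np.float64(0.3), np.float64(0.31)]
0.54 [np.float64(0.04), np.float64(0.04), np.float64(0.04), np.float64(0.04), np.float64(0.04), None, np.float64(0.21), np.float64(0.21), np.float64(0.23), np.float64(0.24)]
[[-0.904  0.428 -0.001]
 [ 0.428  0.904 -0.002]
 [ 0.    -0.002 -1.   ]] [-0.3767725   0.52181164  0.30276928]
W1 [-0.20187509 -0.33718741 -0.04479882]
W2 [-7.243e-01 -6.647e-01  3.900e-02 -1.200e-03 -3.000e-04 -1.854e-01]
```

Emit:
apply_moves(rows=[-0.142,-0.366,-0.045,0,0,0,-0.142,-0.366,-0.045,0,0,0,-0.142,-0.366,-0.045,0,0,0,-0.142,-0.366,-0.045,0,0,0,-0.142,-0.366,-0.045,0,0,0,-0.142,-0.366,-0.045,0,0,0,-0.724,-0.665,0.039,-0.001,0,-0.185,-0.724,-0.665,0.039,-0.001,0,-0.185,-0.724,-0.665,0.039,-0.001,0,-0.185,-0.724,-0.665,0.039,-0.001,0,-0.185,-0.724,-0.665,0.039,-0.001,0,-0.185,-0.724,-0.665,0.039,-0.001,0,-0.185,-0.724,-0.665,0.039,-0.001,0,-0.185,-0.724,-0.665,0.039,-0.001,0,-0.185,-0.724,-0.665,0.039,-0.001,0,-0.185,-0.724,-0.665,0.039,-0.001,0,-0.185,-0.724,-0.665,0.039,-0.001,0,-0.185,-0.724,-0.665,0.039,-0.001,0,-0.185], grip=1, grip_force=20)

```text
t: 1.9
tool_pos: [0.4888, 0.02, 0.2806]
tool_rot: [0.234, 3.133, 0.003]
contact_force: [0.3, 0.4, -0.7]
opening: 0.0858
grip_force: 0.0
```

```bash
python3 - <<'E'
from station import ctrl
from h import *
o=ctrl.get_obs();im,d=ctrl.get_image("wrist");np.save("pics/w1.npy",d);np.save("pics/w1rgb.npy",im)
print(o["t"],stand(o["tool_pos"]),o["tool_rot"],o["contact_force"])
cv2.imwrite("pics/w1.png",cv2.convertScaleAbs(im,alpha=1.3,beta=20))
E
```

```text
1.9 [-0.07571957  0.0165826   0.28056283] [2.34161835e-01 3.13257982e+00 3.09329567e-03] [ 0.28943495  0.4375568  -0.67947979]
```

View pics/w1.png

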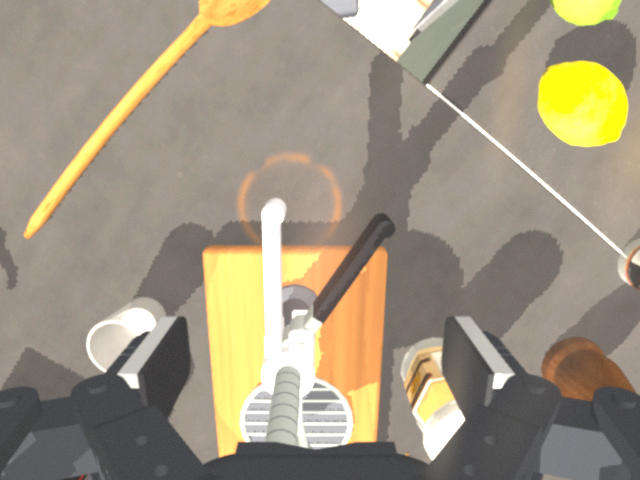

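```bash
cat >> h.py <<'E'
def wr(o,c,uv,z):
    R=Ro.from_rotvec(o["tool_rot"]).as_matrix();K=c["tool_from_camera"]
    d=R@K[:3,:3]@np.append(und(c,uv),1);p=R@K[:3,3]+o["tool_pos"];return stand(p+d*(z-p[2])/d[2])
E
python3 - <<'E'
from station import ctrl
from h import *
o=ctrl.get_obs();c=ctrl.camera_model("wrist")
for n,uv,z in(("barL",(263,240),.116),("barR",(284,240),.116),("barL",(264,320),.116),("barR",(281,320),.116),("barend",(273,201),.116),
 ("levout end",(395,226),.116),("lev out",(331,325),.116),("lev tip",(388,214),.116),("baseL",(204,252),.022),("baseR",(386,250),.022),("baseL2",(210,400),.022),("baseR2",(379,400),.022)):
    print(n,uv,wr(o,c,uv,z).round(4))
im=np.load("pics/w1rgb.npy")
for r in(240,270,300,320): print(r,im[r,255:400].mean(1).astype(int).tolist())
E
```

```text
barL (263, 240) [-0.0829 -0.0123  0.116 ]
barR (284, 240) [-0.0829 -0.0005  0.116 ]
barL (264, 320) [-0.0337 -0.0134  0.116 ]
barR (281, 320) [-0.0337 -0.0033  0.116 ]
barend (273, 201) [-0.105  -0.0061  0.116 ]
levout end (395, 226) [-0.091   0.0614  0.116 ]
lev out (331, 325) [-0.0305  0.0264  0.116 ]
lev tip (388, 214) [-0.0978  0.0572  0.116 ]
baseL (204, 252) [-0.0476 -0.0714  0.022 ]
baseR (386, 250) [-0.0493  0.0732  0.022 ]
baseL2 (210, 400) [ 0.0904 -0.0768  0.022 ]
baseR2 (379, 400) [0.09  0.074 0.022]
240 [78, 79, 80, 81, 80, 79, 89, 189, 253, 255, 255, 255, 255, 255, 255, 255, 255, 254, 255, 255, 255, 255, 255, 243, 186, 153, 110, 81, 74, 72, 73, 74, 73, 71, 73, 75, 75, 79, 78, 76, 81, 82, 82, 81, 83, 81, 83, 84, 82, 85, 84, 85, 86, 87, 89, 88, 90, 89, 90, 90, 90, 91, 91, 92, 95, 93, 97, 94, 94, 94, 92, 91, 93, 92, 90, 90, 90, 89, 88, 89, 88, 87, 87, 87, 87, 84, 85, 83, 84, 85, 82, 84, 83, 83, 82, 84, 82, 80, 79, 79, 73, 64, 51, 46, 44, 41, 43, 44, 39, 39, 40, 42, 46, 54, 57, 56, 55, 57, 54, 51, 50, 40, 41, 38, 36, 39, 43, 48, 59, 70, 69, 70, 71, 68, 70, 66, 67, 70, 71, 7
[... 1386 characters left out ...]
320 [172, 172, 172, 171, 171, 171, 171, 170, 169, 191, 242, 254, 255, 255, 255, 255, 255, 255, 255, 255, 254, 255, 255, 255, 253, 223, 171, 163, 151, 109, 80, 77, 76, 77, 81, 92, 109, 119, 121, 126, 127, 131, 132, 135, 137, 139, 140, 140, 135, 122, 120, 120, 131, 149, 168, 179, 186, 193, 194, 192, 188, 173, 147, 114, 87, 66, 52, 47, 50, 58, 81, 109, 123, 121, 121, 120, 115, 117, 119, 126, 129, 130, 131, 131, 131, 131, 133, 132, 131, 129, 127, 127, 125, 123, 120, 120, 121, 121, 121, 123, 122, 117, 113, 113, 108, 110, 108, 108, 108, 112, 115, 122, 122, 122, 121, 122, 121, 118, 117, 117, 116, 117, 115, 114, 113, 114, 113, 111, 101, 82, 71, 71, 72, 72, 72, 72, 69, 69, 70, 71, 72, 72, 69, 71, 70]
```

```bash
sed -i 's/TH=-.1506/TH=-.168/' h.py; python3 - <<'E'
from station import ctrl
from h import *
o=ctrl.get_obs();c=ctrl.camera_model("wrist")
for uv,z in(((263,240),.116),((263.5,270),.116),((265,320),.116),((382,240),.116),((360,270),.116),((338,300),.116)): print(wr(o,c,uv,z).round(4))
# ring in wrist depth/scene unaffected
print(rel(o,-.070,.018,.157)); print(o["q"])
E
```

```text
[-0.0827 -0.0137  0.116 ]
[-0.0649 -0.0137  0.116 ]
[-0.0335 -0.0134  0.116 ]
[-0.0839  0.0531  0.116 ]
[-0.0659  0.0415  0.116 ]
[-0.0471  0.0295  0.116 ]
[-0.01    0.004   0.2062  0.0012  0.0004  0.0121]
[-1.12217081e-01 -2.66845995e-01  1.94696866e+00  1.86992005e-03
  1.46081554e+00 -1.53419154e+00]
```

Emit:
apply_moves(rows=[-0.01,0.004,0.05,0,0,0.012,-0.01,0.004,0.1,0,0,0.012,-0.01,0.004,0.14,0,0,0.012,-0.01,0.004,0.18,0,0,0.012,-0.01,0.004,0.206,0,0,0.012,-0.01,0.004,0.206,0,0,0.012,-0.01,0.004,0.206,0,0,0.012])

```text
t: 2.65
tool_pos: [0.4956, 0.021, 0.1575]
tool_rot: [0.265, 3.129, 0.003]
contact_force: [0.2, -0.8, 0.1]
opening: 0.0853
grip_force: 0.0
```

```bash
python3 - <<'E'
from station import ctrl
from h import *
o=ctrl.get_obs();im,d=ctrl.get_image("wrist")
print(o["t"],stand(o["tool_pos"]),o["tool_rot"],o["contact_force"])
cv2.imwrite("pics/w2.png",im)
im,d=ctrl.get_image("scene");np.save("pics/s2.npy",im)
cv2.imwrite("pics/s2.png",cv2.resize(im[150:330,190:400],None,fx=3.3,fy=3.3,interpolation=3))
E
```

```text
2.65 [-0.06949318  0.01742642  0.15753613] [2.64535156e-01 3.12944756e+00 2.51237594e-03] [ 0.17670579 -0.84978927  0.12960272]
```

View pics/w2.png

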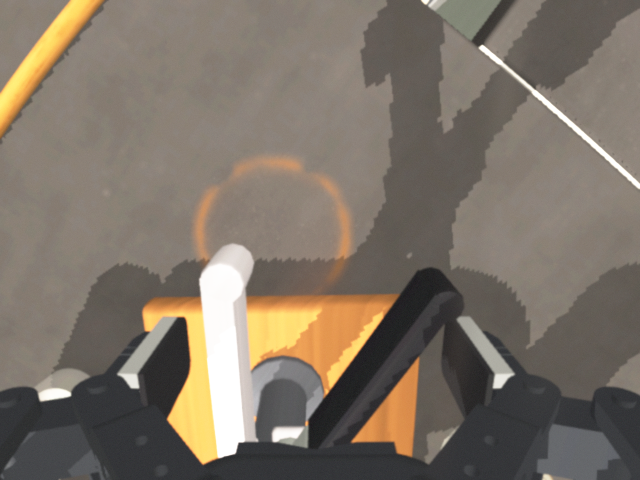

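View pics/s2.png

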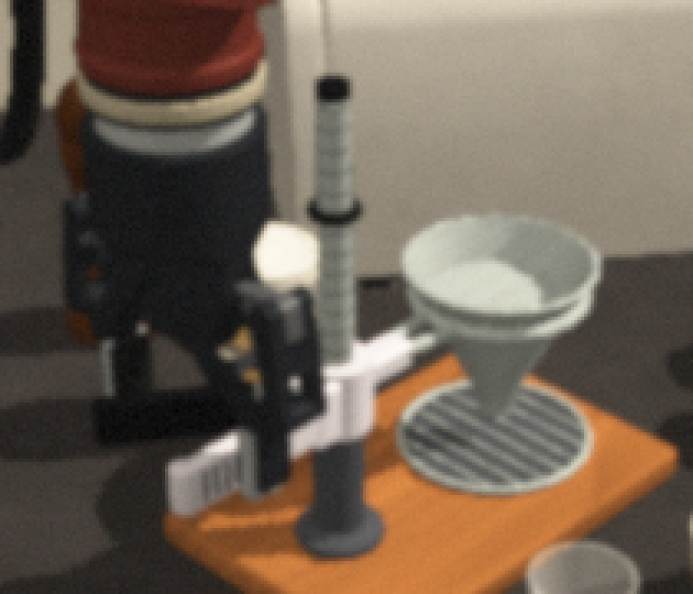

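Emit:
apply_moves(rows=[0,0,0,0,0,0,0,0,0,0,0,0,0,0,0,0,0,0], grip=0.78)

```text
t: 3.05
tool_pos: [0.4964, 0.0206, 0.1581]
tool_rot: [0.267, 3.127, 0.005]
contact_force: [2.4, 3.8, 2.0]
opening: 0.0663
grip_force: 1.6
```

```bash
python3 - <<'E'
from station import ctrl
from h import *
S=ctrl.camera_model("scene")
for z in(.26,.21,.2,.19,.123,.022):
    u=proj(S,(*P,z));print(z,((u-[190,150])*3.3).round(1))
im=np.load("pics/s2.npy").mean(2).astype(int)
for col in(290,291,292): print(col,list(zip(range(170,272),im[170:272,col])))
E
```

```text
0.26 [334.5  75.4]
0.21 [336.1 182.3]
0.2 [336.4 202.8]
0.19 [336.7 223.1]
0.123 [338.5 352.5]
0.022 [341.  528.9]
290 [(170, np.int64(151)), (171, np.int64(146)), (172, np.int64(115)), (173, np.int64(68)), (174, np.int64(33)), (175, np.int64(23)), (176, np.int64(25)), (177, np.int64(25)), (178, np.int64(18)), (179, np.int64(27)), (180, np.int64(48)), (181, np.int64(91)), (182, np.int64(113)), (183, np.int64(109)), (184, np.int64(108)), (185, np.int64(110)), (186, np.int64(111)), (187, np.int64(111)), (188, np.int64(107)), (189, np.int64(104)), (190, np.int64(103)), (191, np.int64(105)), (192, np.int64(108)), (193, np.int64(109)), (194, np.int64(112)), (195, np.int64(102)), (196, np.int64(103)), (197, np.int64(102)), (198, np.int64(110)), (199, np.int64(111)), (200, np.int64(111)), (201, np.int64(105)), (202, np.int64(101)), (203, np.int64(103)), (204, np.int64(107)), (205, np.int64(111)), (206, np.int64(110)), (207, np.int64(109)), (208, np.int64(108)), (209, np.int64(100)), (210, np.int64(107)), (211, np.int64(111)), (212, np.int64(111)), (213, np.int64(98)), (214, np.int64(76)), (
[... 5008 characters left out ...]
240, np.int64(110)), (241, np.int64(113)), (242, np.int64(112)), (243, np.int64(110)), (244, np.int64(104)), (245, np.int64(99)), (246, np.int64(110)), (247, np.int64(115)), (248, np.int64(113)), (249, np.int64(112)), (250, np.int64(105)), (251, np.int64(103)), (252, np.int64(108)), (253, np.int64(110)), (254, np.int64(113)), (255, np.int64(111)), (256, np.int64(104)), (257, np.int64(98)), (258, np.int64(114)), (259, np.int64(130)), (260, np.int64(168)), (261, np.int64(217)), (262, np.int64(234)), (263, np.int64(231)), (264, np.int64(202)), (265, np.int64(199)), (266, np.int64(222)), (267, np.int64(229)), (268, np.int64(219)), (269, np.int64(206)), (270, np.int64(203)), (271, np.int64(200))]
```

```bash
python3 - <<'E'
from station import ctrl
from h import *
S=ctrl.camera_model("scene");C=-S["R"].T@S["t"];d=(C[:2]-P);d/=np.linalg.norm(d)
row=lambda r,z:proj(S,(*(P+d*r),z))[1]
b=[259.9-row(.008,.123), 172.8-row(-.008,.26)]
print("offs",b)
from scipy.optimize import brentq
for r in(218.0,218.4,219):
    print(r,brentq(lambda z: row(.0125,z)+np.interp(z,[.123,.26],b)-r,.13,.25))
o=ctrl.get_obs();print(stand(o["tool_pos"]),o["contact_force"],o["opening"],o["grip_force"])
E
```

```text
offs [np.float64(0.2097328951387567), np.float64(2.30038136751088)]
218.0 0.19829635908694648
218.4 0.19763732947173596
219 0.19664769149437877
[-0.06858637  0.01716682  0.1580789 ] [2.42479563 3.81938529 1.96817221] 0.06625327488653948 1.567405555397272
```

Emit:
apply_moves(rows=[0,0.002,0,0,0,0,0,0.002,0,0,0,0,0,0.002,0,0,0,0], grip=0.76)

```text
t: 3.35
tool_pos: [0.4967, 0.0214, 0.1578]
tool_rot: [0.267, 3.128, 0.003]
contact_force: [2.6, 2.4, 3.6]
opening: 0.065
grip_force: 2.4
```

Emit:
apply_moves(rows=[0,0.002,-0.001,0,0,0,0,0.002,-0.001,0,0,0,0,0.002,-0.001,0,0,0], grip=0.75)

```text
t: 3.65
tool_pos: [0.4967, 0.0215, 0.1579]
tool_rot: [0.266, 3.128, -0.002]
contact_force: [2.9, -4.1, 2.3]
opening: 0.0642
grip_force: 10.8
```

Emit:
apply_moves(rows=[0,-0.001,-0.001,0,0,0,0,-0.001,-0.001,0,0,0,0,-0.001,-0.001,0,0,0])

```text
t: 3.95
tool_pos: [0.4966, 0.0213, 0.1581]
tool_rot: [0.266, 3.128, 0.0]
contact_force: [6.3, -1.9, 0.4]
opening: 0.0644
grip_force: 10.0
```

Emit:
apply_moves(rows=[0,0,-0.001,0,0,0,0,0,-0.001,0,0,0,0,0,-0.001,0,0,0], grip=0.756)

```text
t: 4.25
tool_pos: [0.4964, 0.0214, 0.1583]
tool_rot: [0.267, 3.128, 0.001]
contact_force: [5.4, -1.9, -1.6]
opening: 0.0644
grip_force: 5.3
```

Emit:
apply_moves(rows=[0,0,-0.003,0,0,0,0,0,-0.006,0,0,0,0,0,-0.009,0,0,0,0,0,-0.012,0,0,0,0,0,-0.015,0,0,0,0,0,-0.017,0,0,0,0,0,-0.017,0,0,0])

```text
t: 4.95
tool_pos: [0.4963, 0.0214, 0.168]
tool_rot: [0.268, 3.128, 0.001]
contact_force: [7.1, -2.4, -4.2]
opening: 0.0643
grip_force: 5.6
```

```bash
cat > look.py <<'E'
from station import ctrl
from h import *
import sys
o=ctrl.get_obs();im,d=ctrl.get_image("scene");np.save("pics/"+sys.argv[1]+".npy",im)
print(o["t"],stand(o["tool_pos"]).round(4),o["contact_force"].round(1),o["opening"].round(4),o["grip_force"])
print([int(x) for x in im[208:275,290:293].mean((1,2))])
E
python3 look.py s3
```

```text
Traceback (most recent call last):
  File "look.py", line 5, in <module>
    print(o["t"],stand(o["tool_pos"]).round(4),o["contact_force"].round(1),o["opening"].round(4),o["grip_force"])
                                                                           ^^^^^^^^^^^^^^^^^^
AttributeError: 'float' object has no attribute 'round'
```

```bash
sed -i 's/o\["opening"\].round(4)/o["opening"]/' look.py; python3 look.py s3
```

```text
5.0 [-0.0689  0.018   0.168 ] [ 6.9 -2.2 -3.9] 0.06467746577313019 5.627068397006951
[108, 102, 108, 113, 111, 101, 77, 46, 27, 35, 65, 91, 101, 101, 108, 110, 111, 110, 105, 101, 108, 111, 113, 110, 103, 104, 106, 109, 113, 111, 106, 101, 106, 110, 112, 110, 102, 101, 108, 111, 113, 109, 104, 100, 108, 114, 137, 195, 233, 238, 227, 199, 211, 234, 236, 225, 213, 207, 204, 206, 205, 204, 203, 202, 200, 201, 200]
```

Emit:
apply_moves(rows=[0,0,-0.004,0,0,0,0,0,-0.01,0,0,0,0,0,-0.017,0,0,0,0,0,-0.024,0,0,0,0,0,-0.031,0,0,0,0,0,-0.038,0,0,0,0,0,-0.045,0,0,0,0,0,-0.052,0,0,0,0,0,-0.059,0,0,0,0,0,-0.066,0,0,0,0,0,-0.073,0,0,0,0,0,-0.079,0,0,0,0,0,-0.084,0,0,0,0,0,-0.088,0,0,0,0,0,-0.091,0,0,0,0,0,-0.092,0,0,0,0,0,-0.092,0,0,0,0,0,-0.092,0,0,0])

```text
t: 6.85
tool_pos: [0.4962, 0.0214, 0.2229]
tool_rot: [0.268, 3.128, 0.001]
contact_force: [6.7, -1.6, -3.8]
opening: 0.0645
grip_force: 5.7
```

```bash
python3 look.py s4
```

```text
6.85 [-0.0689  0.0179  0.2229] [ 6.7 -1.6 -3.8] 0.06450275458619963 5.736319217830896
[106, 103, 110, 111, 111, 98, 75, 45, 27, 36, 65, 90, 101, 106, 140, 195, 230, 230, 208, 195, 219, 232, 226, 212, 203, 199, 200, 199, 197, 197, 197, 197, 196, 195, 196, 196, 195, 188, 170, 143, 119, 109, 103, 97, 105, 111, 110, 104, 99, 100, 106, 109, 108, 103, 101, 105, 109, 111, 109, 105, 102, 106, 110, 107, 104, 100, 106]
```

```bash
cat > gap.py <<'E'
from station import ctrl
from h import *
import sys
from scipy.optimize import brentq
S=ctrl.camera_model("scene");C=-S["R"].T@S["t"];d=(C[:2]-P);d/=np.linalg.norm(d)
row=lambda r,z:proj(S,(*(P+d*r),z))[1]
im=np.load("pics/"+sys.argv[1]+".npy")[:,290:293].mean((1,2))
def cross(a,b,lv):
    s=im[a:b]-lv;k=np.where(s[:-1]*s[1:]<=0)[0][0];return a+k+s[k]/(s[k]-s[k+1])
lo=216;m=lo+np.argmax(im[lo:270]>165);c=cross(m-2,m+2,165)
rb=cross(216,221,66)
b0=259.95-row(.008,.123);b1=172.8-row(-.008,.26)
f=lambda r,R:brentq(lambda z: row(R,z)+np.interp(z,[.123,.26],[b0,b1])-r,.1,.27)
print("collar row",c,"z",f(c,.008),"ring bottom row",rb,"z",f(rb,.0125))
E
python3 gap.py s4; python3 gap.py s3
```

```text
collar row 222.44580777096115 z 0.1884532889834003 ring bottom row 218.02620087336246 z 0.19829030017694857
collar row 254.47318007662835 z 0.13290707385637027 ring bottom row 218.00851063829788 z 0.19831941543338566
```

Emit:
apply_moves(rows=[0,0,-0.003,0,0,0,0,0,-0.006,0,0,0,0,0,-0.009,0,0,0,0,0,-0.012,0,0,0,0,0,-0.012,0,0,0,0,0,-0.012,0,0,0])

```text
t: 7.5
tool_pos: [0.4963, 0.0214, 0.2301]
tool_rot: [0.268, 3.128, 0.001]
contact_force: [8.3, -1.5, -3.8]
opening: 0.0646
grip_force: 5.7
```

```bash
python3 look.py s5; python3 gap.py s5
```

```text
7.5 [-0.0689  0.0179  0.2301] [ 8.3 -1.5 -3.8] 0.06458773947945393 5.721676497487351
[106, 101, 108, 110, 109, 99, 76, 45, 25, 44, 94, 154, 199, 210, 193, 199, 223, 227, 216, 204, 199, 199, 198, 199, 199, 197, 197, 197, 197, 196, 195, 196, 192, 182, 161, 133, 104, 97, 103, 109, 110, 107, 102, 99, 105, 110, 108, 108, 102, 100, 107, 109, 108, 100, 99, 105, 110, 108, 108, 103, 101, 106, 110, 109, 104, 101, 107]
collar row 219.22906403940885 z 0.19381585173788476 ring bottom row 217.43516483516484 z 0.1992624343031322
```

Emit:
apply_moves(rows=[0,0,-0.0005,0,0,0,0,0,-0.001,0,0,0,0,0,-0.0015,0,0,0,0,0,-0.002,0,0,0,0,0,-0.002,0,0,0])

```text
t: 8.05
tool_pos: [0.4962, 0.0214, 0.2312]
tool_rot: [0.268, 3.128, 0.001]
contact_force: [7.2, -1.3, -4.0]
opening: 0.0643
grip_force: 5.7
```

Emit:
apply_moves(rows=[0,0,-0.0005,0,0,0,0,0,-0.001,0,0,0,0,0,-0.001,0,0,0])

```text
t: 8.35
tool_pos: [0.4962, 0.0214, 0.2317]
tool_rot: [0.268, 3.128, 0.001]
contact_force: [7.7, -0.9, -3.8]
opening: 0.0644
grip_force: 5.7
```

Emit:
apply_moves(rows=[0,0,-0.0005,0,0,0,0,0,-0.001,0,0,0,0,0,-0.001,0,0,0])

```text
t: 8.65
tool_pos: [0.4963, 0.0214, 0.2324]
tool_rot: [0.268, 3.128, 0.001]
contact_force: [7.6, -0.7, -4.2]
opening: 0.065
grip_force: 5.7
```

```bash
python3 look.py s6; python3 - <<'E'
import cv2,numpy as np
a=np.load("pics/s4.npy");b=np.load("pics/s6.npy")
f=lambda i:cv2.resize(i[195:245,265:318],None,fx=7,fy=11,interpolation=cv2.INTER_CUBIC)
cv2.imwrite("pics/g.png",np.hstack([f(a),f(b)]))
E
```

```text
8.65 [-0.0689  0.0179  0.2324] [ 7.6 -0.7 -4.2] 0.0650051204644112 5.71801561221946
[105, 101, 106, 110, 108, 100, 76, 45, 33, 70, 141, 194, 201, 186, 205, 226, 223, 207, 198, 199, 197, 199, 197, 197, 198, 198, 197, 198, 197, 195, 194, 192, 179, 155, 127, 109, 100, 98, 103, 111, 110, 107, 102, 101, 106, 110, 109, 107, 100, 100, 104, 108, 108, 100, 99, 104, 109, 112, 107, 104, 103, 108, 109, 108, 104, 101, 104]
```

View pics/g.png

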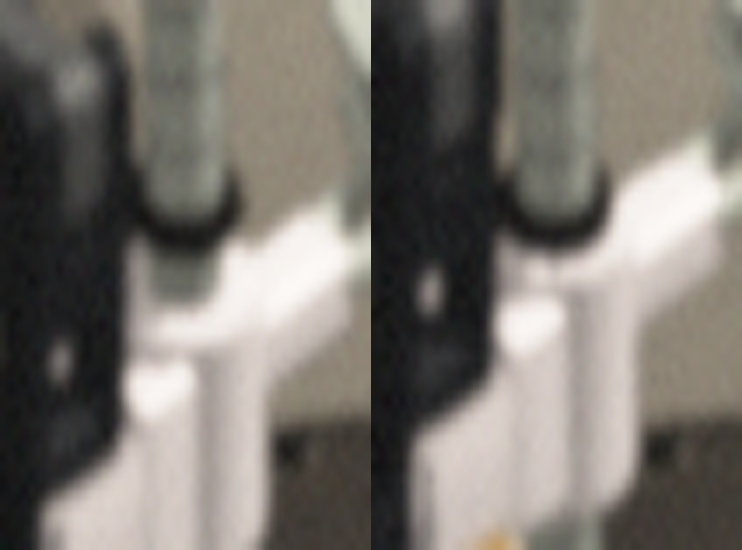

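Emit:
apply_moves(rows=[0,0,-0.0005,0,0,0,0,0,-0.0005,0,0,0])

```text
t: 8.9
tool_pos: [0.4962, 0.0214, 0.2326]
tool_rot: [0.268, 3.128, 0.001]
contact_force: [7.4, -1.6, -4.0]
opening: 0.0646
grip_force: 5.7
```

Emit:
apply_moves(rows=[0,0,-0.0005,0,0,0,0,0,-0.0005,0,0,0])

```text
t: 9.1
tool_pos: [0.4962, 0.0214, 0.2327]
tool_rot: [0.268, 3.128, 0.001]
contact_force: [7.3, -0.9, -5.8]
opening: 0.0648
grip_force: 5.8
```

Emit:
apply_moves(rows=[0,0,-0.0005,0,0,0,0,0,-0.0005,0,0,0])

```text
t: 9.3
tool_pos: [0.4962, 0.0214, 0.2328]
tool_rot: [0.268, 3.128, 0.001]
contact_force: [8.5, -1.3, -6.0]
opening: 0.0645
grip_force: 5.8
```

Emit:
apply_moves(rows=[0,0,0,0,0,0,0,0,0,0,0,0,0,0,0,0,0,0,0,0,0,0,0,0,0,0,0,0,0,0,0,0,0,0,0,0,0,0,0,0,0,0,0,0,0,0,0,0,0,0,0,0,0,0,0,0,0,0,0,0,0,0,0,0,0,0,0,0,0,0,0,0,0,0,0,0,0,0])

```text
t: 10.6
tool_pos: [0.4962, 0.0214, 0.2328]
tool_rot: [0.268, 3.128, 0.001]
contact_force: [7.5, -1.3, -5.5]
opening: 0.065
grip_force: 5.8
```

```bash
python3 look.py s7
```

```text
10.6 [-0.069   0.0179  0.2328] [ 7.5 -1.3 -5.5] 0.06501472573145115 5.826464222045615
[105, 100, 107, 112, 109, 100, 74, 46, 37, 86, 163, 206, 199, 185, 209, 227, 224, 209, 199, 198, 197, 197, 199, 196, 196, 196, 196, 198, 195, 195, 193, 190, 175, 150, 123, 107, 99, 98, 102, 108, 109, 108, 102, 98, 105, 110, 109, 105, 102, 100, 105, 108, 109, 102, 100, 106, 108, 109, 108, 104, 103, 108, 108, 106, 103, 101, 105]
```

Emit:
apply_moves(rows=[0,-0.0014,-0.0006,0,0,0,0,-0.0014,-0.0006,0,0,0], grip=0.73)

```text
t: 10.85
tool_pos: [0.4959, 0.0205, 0.2333]
tool_rot: [0.266, 3.129, 0.001]
contact_force: [6.4, -1.9, -5.2]
opening: 0.0624
grip_force: 9.5
```

Emit:
apply_moves(rows=[0,-0.0014,-0.0006,0,0,0,0,-0.0014,-0.0006,0,0,0], grip=0.71)

```text
t: 11.05
tool_pos: [0.4957, 0.0197, 0.2338]
tool_rot: [0.266, 3.129, 0.001]
contact_force: [7.0, -1.4, -4.1]
opening: 0.0607
grip_force: 9.9
```

Emit:
apply_moves(rows=[0,-0.0014,-0.0006,0,0,0,0,-0.0014,-0.0006,0,0,0], grip=0.69)

```text
t: 11.25
tool_pos: [0.4956, 0.0189, 0.2341]
tool_rot: [0.266, 3.129, 0.001]
contact_force: [6.2, -2.0, -4.8]
opening: 0.059
grip_force: 10.0
```

```bash
python3 look.py s8
```

```text
11.25 [-0.0692  0.0153  0.2341] [ 6.2 -2.  -4.8] 0.05895995180880946 9.950451093027368
[105, 102, 108, 111, 110, 99, 73, 45, 36, 85, 164, 209, 204, 183, 206, 226, 222, 209, 200, 200, 199, 197, 198, 197, 197, 197, 196, 196, 197, 197, 194, 190, 177, 150, 126, 108, 99, 99, 106, 109, 109, 107, 102, 101, 106, 110, 109, 106, 104, 100, 105, 108, 108, 102, 99, 105, 108, 110, 108, 104, 103, 106, 110, 108, 104, 100, 104]
```

Emit:
apply_moves(rows=[0,-0.0014,-0.0007,0,0,0,0,-0.0014,-0.0007,0,0,0], grip=0.67)

```text
t: 11.5
tool_pos: [0.4954, 0.018, 0.2345]
tool_rot: [0.266, 3.13, 0.001]
contact_force: [7.0, -1.1, -3.3]
opening: 0.0575
grip_force: 9.9
```

Emit:
apply_moves(rows=[0,-0.0014,-0.0006,0,0,0,0,-0.0014,-0.0006,0,0,0], grip=0.65)

```text
t: 11.7
tool_pos: [0.4952, 0.0173, 0.2348]
tool_rot: [0.266, 3.13, 0.001]
contact_force: [6.7, -1.6, -3.2]
opening: 0.0558
grip_force: 10.2
```

Emit:
apply_moves(rows=[0,-0.0014,-0.0006,0,0,0,0,-0.0014,-0.0006,0,0,0], grip=0.63)

```text
t: 11.9
tool_pos: [0.4949, 0.0164, 0.2351]
tool_rot: [0.266, 3.13, 0.001]
contact_force: [5.1, -1.3, -2.9]
opening: 0.0541
grip_force: 10.3
```

```bash
python3 look.py s9
```

```text
11.9 [-0.0694  0.0128  0.2351] [ 5.1 -1.3 -2.9] 0.0540947139440478 10.259200883447193
[106, 103, 107, 112, 108, 97, 77, 45, 31, 69, 139, 193, 201, 187, 206, 226, 224, 210, 200, 198, 198, 198, 198, 199, 199, 197, 197, 197, 194, 195, 194, 191, 180, 154, 127, 108, 101, 98, 105, 108, 109, 107, 101, 100, 104, 109, 110, 107, 101, 98, 106, 111, 107, 101, 99, 104, 108, 109, 107, 103, 102, 106, 110, 108, 103, 99, 103]
```

Emit:
apply_moves(rows=[0,0,-0.0005,0,0,0,0,0,-0.0005,0,0,0])

```text
t: 12.15
tool_pos: [0.4949, 0.0164, 0.2354]
tool_rot: [0.266, 3.13, 0.0]
contact_force: [6.7, -1.5, -4.5]
opening: 0.0541
grip_force: 10.3
```

Emit:
apply_moves(rows=[0,0,-0.0004,0,0,0,0,0,-0.0004,0,0,0])

```text
t: 12.35
tool_pos: [0.4949, 0.0164, 0.2354]
tool_rot: [0.266, 3.13, 0.0]
contact_force: [6.3, -2.9, -4.2]
opening: 0.0541
grip_force: 10.3
```

```bash
python3 look.py s10 | cut -c1-140
```

```text
12.35 [-0.0694  0.0128  0.2354] [ 6.3 -2.9 -4.2] 0.054142832066379896 10.34462247393094
[105, 101, 107, 112, 109, 98, 74, 45, 35, 83, 162, 206, 197, 185, 207, 227, 224, 208, 200, 199, 198, 198, 198, 198, 199, 197, 198, 197, 196,
```

Emit:
apply_moves(rows=[0,-0.0014,-0.0008,0,0,0,0,-0.0014,-0.0008,0,0,0], grip=0.61)

```text
t: 12.6
tool_pos: [0.4946, 0.0156, 0.2358]
tool_rot: [-0.266, -3.13, -0.001]
contact_force: [4.9, -1.2, -4.6]
opening: 0.0524
grip_force: 9.6
```

Emit:
apply_moves(rows=[0,-0.0014,-0.0007,0,0,0,0,-0.0014,-0.0007,0,0,0], grip=0.59)

```text
t: 12.8
tool_pos: [0.4944, 0.0148, 0.2362]
tool_rot: [-0.266, -3.129, -0.001]
contact_force: [6.4, -1.4, -5.3]
opening: 0.0505
grip_force: 10.1
```

```bash
python3 look.py s11 | cut -c1-140
```

```text
12.8 [-0.0697  0.0111  0.2362] [ 6.4 -1.4 -5.3] 0.05047675017343499 10.118198745476548
[105, 102, 107, 109, 109, 98, 76, 46, 35, 86, 163, 207, 200, 184, 207, 227, 223, 208, 199, 200, 197, 197, 197, 199, 197, 198, 197, 197, 197,
```

Emit:
apply_moves(rows=[0,-0.0014,-0.0006,0,0,0,0,-0.0014,-0.0006,0,0,0], grip=0.57)

```text
t: 13.05
tool_pos: [0.4941, 0.014, 0.2366]
tool_rot: [-0.266, -3.129, -0.001]
contact_force: [4.8, -2.4, -5.5]
opening: 0.049
grip_force: 10.4
```

Emit:
apply_moves(rows=[0,-0.0014,-0.0006,0,0,0,0,-0.0014,-0.0006,0,0,0], grip=0.55)

```text
t: 13.25
tool_pos: [0.4938, 0.0132, 0.2369]
tool_rot: [-0.267, -3.128, -0.001]
contact_force: [4.9, -2.4, -7.2]
opening: 0.0473
grip_force: 10.5
```

Emit:
apply_moves(rows=[0,-0.0014,-0.0006,0,0,0,0,-0.0014,-0.0006,0,0,0], grip=0.53)

```text
t: 13.45
tool_pos: [0.4936, 0.0124, 0.2373]
tool_rot: [-0.267, -3.128, -0.001]
contact_force: [4.0, -3.0, -7.8]
opening: 0.0458
grip_force: 10.7
```

```bash
python3 look.py s12 | cut -c1-140
```

```text
13.45 [-0.0701  0.0086  0.2373] [ 4.  -3.  -7.8] 0.045779952412875094 10.686543091724161
[104, 103, 109, 110, 109, 99, 76, 45, 35, 83, 161, 207, 201, 185, 209, 228, 223, 208, 199, 199, 198, 198, 198, 198, 197, 196, 197, 197, 196,
```

Emit:
apply_moves(rows=[0,-0.0014,-0.0003,0,0,0,0,-0.0014,-0.0003,0,0,0], grip=0.51)

```text
t: 13.7
tool_pos: [0.4933, 0.0116, 0.2377]
tool_rot: [-0.266, -3.128, -0.001]
contact_force: [3.4, -3.5, -8.8]
opening: 0.0438
grip_force: 11.9
```

Emit:
apply_moves(rows=[0,-0.0014,-0.0003,0,0,0,0,-0.0014,-0.0003,0,0,0], grip=0.49)

```text
t: 13.9
tool_pos: [0.4931, 0.0107, 0.238]
tool_rot: [-0.267, -3.127, -0.001]
contact_force: [3.6, -4.6, -11.2]
opening: 0.0421
grip_force: 12.1
```

Emit:
apply_moves(rows=[0,-0.0014,-0.0004,0,0,0,0,-0.0014,-0.0004,0,0,0], grip=0.47)

```text
t: 14.1
tool_pos: [0.4929, 0.01, 0.2383]
tool_rot: [-0.267, -3.127, -0.001]
contact_force: [1.0, -5.0, -11.6]
opening: 0.0403
grip_force: 13.0
```

```bash
python3 look.py s13 | cut -c1-140
```

```text
14.1 [-0.0703  0.0061  0.2383] [  1.   -5.  -11.6] 0.040311560726097304 12.989222244442544
[103, 101, 107, 111, 109, 96, 71, 45, 33, 83, 163, 207, 200, 184, 209, 228, 223, 209, 199, 198, 198, 197, 198, 198, 196, 197, 196, 198, 197,
```

Emit:
apply_moves(rows=[0,-0.0014,0.0003,0,0,0,0,-0.0014,0.0003,0,0,0], grip=0.45)

```text
t: 14.35
tool_pos: [0.4928, 0.0091, 0.2385]
tool_rot: [-0.267, -3.127, -0.001]
contact_force: [-0.0, -5.4, -10.6]
opening: 0.0392
grip_force: 12.5
```

Emit:
apply_moves(rows=[0,-0.0014,0,0,0,0,0,-0.0014,0,0,0,0], grip=0.43)

```text
t: 14.55
tool_pos: [0.4927, 0.0083, 0.2387]
tool_rot: [-0.267, -3.127, -0.001]
contact_force: [-0.3, -4.9, -8.7]
opening: 0.0369
grip_force: 14.1
```

```bash
python3 look.py s14 | cut -c1-140
```

```text
14.55 [-0.0703  0.0044  0.2387] [-0.3 -4.9 -8.7] 0.03689604799285784 14.146739691495895
[105, 101, 108, 111, 107, 98, 75, 43, 35, 85, 162, 207, 200, 184, 208, 228, 222, 209, 199, 198, 199, 199, 199, 198, 198, 198, 196, 197, 196,
```

Emit:
apply_moves(rows=[0,-0.0017,-0.0001,0,0,0,0,-0.0017,-0.0001,0,0,0], grip=0.41, grip_force=25)

```text
t: 14.8
tool_pos: [0.4925, 0.0074, 0.2389]
tool_rot: [-0.267, -3.127, -0.001]
contact_force: [-1.7, -5.2, -9.6]
opening: 0.0351
grip_force: 11.3
```

Emit:
apply_moves(rows=[0,-0.0017,-0.0002,0,0,0,0,-0.0017,-0.0002,0,0,0], grip=0.39)

```text
t: 15.0
tool_pos: [0.4923, 0.0066, 0.239]
tool_rot: [-0.267, -3.127, -0.002]
contact_force: [-2.7, -4.6, -9.4]
opening: 0.0334
grip_force: 14.6
```

Emit:
apply_moves(rows=[0,-0.0016,-0.0002,0,0,0,0,-0.0016,-0.0002,0,0,0], grip=0.37)

```text
t: 15.2
tool_pos: [0.4922, 0.0057, 0.2393]
tool_rot: [-0.267, -3.127, -0.002]
contact_force: [-3.6, -4.3, -9.1]
opening: 0.0316
grip_force: 11.1
```

```bash
python3 look.py s15 | cut -c1-140
```

```text
15.2 [-0.0703  0.0018  0.2393] [-3.6 -4.3 -9.1] 0.031617186262470634 11.070726262405515
[103, 101, 106, 111, 109, 96, 74, 46, 36, 84, 162, 208, 198, 184, 208, 227, 222, 208, 199, 199, 199, 198, 199, 197, 199, 197, 196, 196, 197,
```

Emit:
apply_moves(rows=[0,-0.0016,-0.0001,0,0,0,0,-0.0016,-0.0001,0,0,0], grip=0.35)

```text
t: 15.45
tool_pos: [0.4921, 0.0049, 0.2394]
tool_rot: [-0.267, -3.127, -0.003]
contact_force: [-4.1, -3.6, -8.5]
opening: 0.0302
grip_force: 14.2
```

Emit:
apply_moves(rows=[0,-0.0015,-0.0001,0,0,0,0,-0.0015,-0.0001,0,0,0], grip=0.33)

```text
t: 15.65
tool_pos: [0.4919, 0.004, 0.2395]
tool_rot: [-0.266, -3.127, -0.003]
contact_force: [-3.8, -3.9, -8.8]
opening: 0.0281
grip_force: 12.5
```

Emit:
apply_moves(rows=[0,-0.0014,-0.0001,0,0,0,0,-0.0014,-0.0001,0,0,0], grip=0.31)

```text
t: 15.85
tool_pos: [0.4918, 0.0032, 0.2396]
tool_rot: [-0.267, -3.127, -0.003]
contact_force: [-4.3, -3.9, -8.5]
opening: 0.0268
grip_force: 12.2
```

Emit:
apply_moves(rows=[0,-0.0005,0,0,0,0,0,-0.0005,0,0,0,0,0,-0.0005,0,0,0,0], grip=0.29)

```text
t: 16.15
tool_pos: [0.4917, 0.0027, 0.2397]
tool_rot: [-0.265, -3.127, -0.001]
contact_force: [-5.0, -5.5, -7.6]
opening: 0.0256
grip_force: 25.2
```

```bash
python3 look.py s16 | cut -c1-140
```

```text
16.15 [-0.0703 -0.0013  0.2397] [-5.  -5.5 -7.6] 0.02559034975854615 25.178205370903015
[86, 90, 102, 108, 107, 97, 76, 44, 37, 84, 162, 208, 201, 186, 209, 228, 223, 207, 199, 200, 199, 199, 199, 198, 196, 197, 197, 197, 197, 1
```

Emit:
apply_moves(rows=[0,-0.0004,0,0,0,0,0,-0.0008,0,0,0,0,0,-0.0008,0,0,0,0,0,-0.0008,0,0,0,0,0,-0.0008,0,0,0,0], grip=0.22, grip_force=28)

```text
t: 16.7
tool_pos: [0.4916, 0.0026, 0.2397]
tool_rot: [-0.264, -3.127, -0.003]
contact_force: [-4.3, -3.3, -7.4]
opening: 0.0254
grip_force: 28.1
```

```bash
python3 look.py s17 | cut -c1-140; python3 - <<'E'
from station import ctrl
import cv2,numpy as np
im,d=ctrl.get_image("wrist")
a=np.load("pics/s17.npy")[150:290,215:355]
cv2.imwrite("pics/f.png",np.hstack([cv2.resize(im[180:480,120:500],(440,347)),cv2.resize(a,(347,347),interpolation=3)]))
E
```

```text
16.7 [-0.0703 -0.0014  0.2397] [-4.3 -3.3 -7.4] 0.02539562648940207 28.105924129486084
[86, 92, 99, 105, 106, 96, 74, 45, 33, 84, 162, 206, 199, 184, 209, 227, 222, 207, 200, 199, 199, 198, 199, 197, 198, 196, 197, 196, 196, 19
```

View pics/f.png

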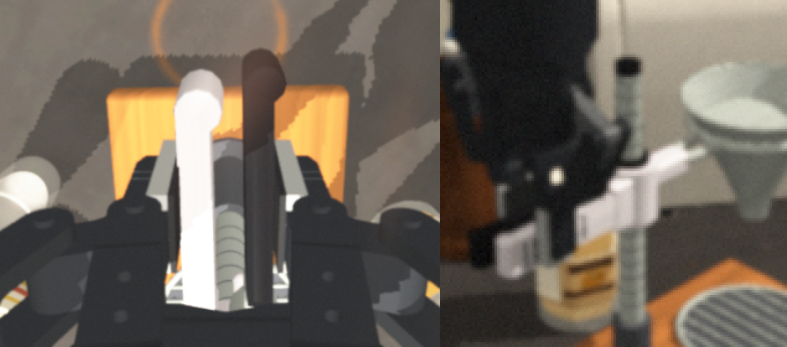

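```bash
python3 -c "
from station import ctrl
print(ctrl.finish_job())"
```

```text
the job is handed in; nothing more can be done
None
```

The job is handed in: I raised the arm until its collar met the marker ring, which stayed where it was. After a pause of over 1 s with the lever open, I squeezed the lever fully shut against the bar, and the gripper still holds both at 28 N; it took 16.7 s and nothing was knocked.

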